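Pin the swing-arm bench pin in its working position

TASK

Lock the jeweller's swing-arm bench pin in its working position: take the quick-release pin from its wooden stand with its red side button squeezed in, enter it into the hole of the blue arm and, pressing only gently, swing the arm until the pin drops through the hole of the index plate underneath as well. Push it gently fully home with the button still held in, then let go so that the button springs out and the balls lock it below the plate. Leave everything else on the bench where it is.

Things in the scene. Friction and masses are not known exactly. Their poses are not given: they have to be found in the camera images.
- pin: Quick-release ball-lock pin, upright in its stand at the start, about 140 g. z up along its axis, origin on the axis at the underside of its flange (the seating face). Below the origin: steel shank 12 mm thick, 37 mm long, the last 6 mm a cone down to 8.4 mm. Above it: steel flange 34 mm across, 5 mm thick, then the head with the button. Fingertips may rest on the flange.
- pin_head (a point): Middle of the pin's head, on its axis, 20 mm above the pin's origin, axes as the pin. Head: black plastic, 22 mm wide in x, 5 to 35 mm above the origin; fixed flat side at y = -11 mm, red sprung button (16 mm wide, 6.5 to 28.5 mm above the origin) on the +y side. Squeezed along y it is 27 mm across with the button out, 22 mm and centred on the axis with it fully in.
- pin_nose (a point): Centre of the tip of the pin's nose, 37 mm below the pin's origin on its axis.
- button (a joint): Travel of the pin's red button in m: 0 fully out, 0.005 fully in. A spring pushes it out: about 2.4 N to start, 8 N fully in; squeezing the head with 20 to 40 N holds it fully in, a very light grip does not.
- ball_a (a joint): Travel in m of one of the pin's two locking balls (at the shank's +x and -x sides, 25 to 30 mm below the pin's origin), moved by the button alone: 0 = out, 3 mm proud of the shank (locks); 0.0032 = drawn in flush (button fully in). With the balls out the pin enters neither hole of the station and they cannot be forced in; let go, they spring out.
- ball_b (a joint): The same for the second ball.
- stand: Dark wooden block, fixed, 70 x 70 x 55 mm, with an upright 22 mm hole 45 mm deep; the pin stands loosely in it, flange on the block's top, and lifts straight out even with its balls out. Origin at the centre of its underside.
- station: Swing-arm bench pin bolted to the bench: dark steel foot plate 210 x 200 x 10 mm with pivot post, index plate and arm. Origin on the bench below the vertical pivot axis; x points from the pivot away from the robot, the arm at joint value 0 points along -x.
- plate_mid (a point): Nominal place of the index plate's hole, on the plate's top face, 40 mm above the bench, 130 mm from the pivot axis. The aluminium plate (66 x 176 x 10 mm, 20 mm free below it) is clamped a little differently each time: its single 13.6 mm through hole, always 130 mm from the pivot, lies up to 16 mm to either side along the arc (arm joint -0.12 to 0.12). Unmeasured: feel for it.
- swing_arm (a joint): Angle of the arm about the pivot in rad, -0.2 to 0.55; growing, it turns clockwise seen from above (tip towards the station's +y). Starts swung aside at 0.22 to 0.42. A stiff pivot (0.2 N m, about 1.6 N at the hole) keeps it where it is left.
- upper_hole (a point): Centre of the mouth of the vertical 13.6 mm through hole in the blue arm, on its top face 53 mm above the bench, 130 mm from the pivot. Arm 44 mm wide, 12 mm thick, 1 mm above the index plate; a wooden tongue starts 27 mm beyond the hole. A nose in this hole standing on the bare index plate leaves the flange 24 mm above the arm. Pushes over about 25 N mark the arm and plate.
- pivot (a point): Point on the pivot axis level with the arm's top face, 53 mm above the bench. The arm's hub around it is 48 mm across and stands 28 mm above the arm.
- fire_brick: red fire brick, 110 x 220 x 60 mm; a bystander to be left where it is. Origin at the centre of its underside
- bench_block: square steel bench block, 80 x 80 x 25 mm; a bystander to be left where it is. Origin at the centre of its underside
- hammer: small hammer lying flat; a bystander to be left where it is. Origin at the centre of its underside
- file_red: red-handled hand tool lying flat; a bystander to be left where it is. Origin at the centre of its underside
- cup: white plastic cup, 72 mm across, 90 mm high; a bystander to be left where it is. Origin at the centre of its underside
- pliers: pliers with red and black handles, lying flat; a bystander to be left where it is. Origin at the centre of its underside

How it is judged:
On the way, in this order (a step that is already met when the one before it is completed fails the run):
1. the pin is lifted out of its stand with its button fully in (z of pin_nose in the frame of stand above 0.06 m and value of joint button above 0.0042 m), for 0.2 s.
2. the pin is fully home through arm and index plate (flange within 2 mm of the arm's top) with its button still held in (z of pin in the frame of upper_hole below 0.002 m and horizontal distance between pin and upper_hole below 0.0025 m and angle between pin's own z axis and vertical below 0.06 rad and value of joint button above 0.0042 m), for 0.1 s.
At the end, for the whole second after the job is handed in: Pin upright (0.06 rad) through arm and index plate, flange within 2 mm of the arm's top, axis within 2.5 mm of the arm hole's, arm within 0.14 rad of zero; button out (under 1 mm), both balls out (under 0.8 mm); all let go and at rest (z of pin in the frame of upper_hole below 0.002 m and horizontal distance between pin and upper_hole below 0.0025 m and angle between pin's own z axis and vertical below 0.06 rad and value of joint button below 0.001 m and value of joint each of ball_a, ball_b below 0.0008 m and linear speed of pin below 0.02 m/s and value of joint swing_arm between -0.14 and 0.14 rad); the robot touches nothing.
It fails at once if the pin pushes on the station with more than 40 N (contact force between pin and station above 40 N).
It fails at once if the robot pushes on the station with more than 40 N (contact force between any of the arm, the fingers and station above 40 N).
It fails at once if a bystander is shifted by more than 30 mm (distance of any of fire_brick, bench_block, hammer, file_red, cup, pliers from where it was at the start of the episode above 0.03 m).
It also fails if it takes over 72 s, if anything falls off the work surface, if the arm or the gripper's body presses on something with over 40 N, if the wrist force passes 120 N, or if a joint passes its speed limit or range.

ROBOT

A 6-joint arm with a two-finger parallel gripper is mounted at the origin on the work surface. World frame = base frame: x ahead of the robot, y to its left, z up, the work surface at z = 0. Lengths are in m, angles in rad, forces in N, time in s.
With the tool pointing down it reaches from about 0.275 to 0.975 m from the base axis. Payload 8.4 kg.
Tool frame: the origin (TCP) lies at the very end of the fingers, on their centre line; the grasp point (between the pads) lies 19 mm behind it; z points along the fingers, y is the line along which they close (so a half turn about z gives the same grasp; the last joint's range is limited). The gripper opens to 92 mm and grips with 3 to 60 N. Pads are 20 mm wide; open, the fingers measure 128 mm over their backs; the gripper's body (75 mm by 189 mm) begins 69 mm behind the grasp point.
Start: joints at [-1.228, 0.353, 1.633, -0, 1.155, -0.002], TCP at [0.211, -0.588, 0.215] pointing down, gripper open.
Joint ranges: [-2.63, 2.63], [-0.92, 2.1], [0.06, 2.66], [-1.3, 4.44], [0, 2.69], [-3.02, 3.02]. Speed limits (rad/s): [2.22, 2.22, 2.79, 3.14, 3.14, 3.14].

INTERFACE

Orientations are given as a unit quaternion [w, x, y, z].
In Python, from plant import arm gives the robot as it stands.
- The arm moves only by the shell command python3 -m handwheel 'ROWS' [FORCE]. ROWS is JSON, a list that holds one entry, the list of rows, each a list of 7 numbers: the shift along the world's x, y, z in mm, then the turn, a rotation vector about the world's x, y, z in rad, then the finger opening in mm, from 0 to 91.9. In form: [[[tx, ty, tz, wx, wy, wz, grip], ...]]. A call has 1 to 8 rows; each row is the pose to reach, as a shift and turn from the pose commanded when the call began; what a row does not reach only later rows make up. A row lasts 1/10 s, in which the tool goes at most 50 mm and 8.59 degrees, less where a joint would pass 70% of its speed; a pose out of reach is approached as far as the arm can. A call with a gripper value outside its range is refused whole. The fingers move at their own pace and stop on an object; FORCE is the grip in N (left out, the last holds). Time passes only in rows, so rows that repeat a pose let the fingers close. It gives the time, the measured TCP pose, the force, the opening and the grip force at its end, in the units of the state.
- arm.observe(): the state, without advancing time (a new reading comes with each control period).
- arm.get_image(name): name is "side" or "top"; returns the picture (400x640x3 uint8, red, green, blue); there is no depth.
- arm.calibration(name): a dict with "fx", "fy", "cx", "cy" (pixels), "dist_coeffs" ([k1, k2, p1, p2, k3] as OpenCV has them; the pictures are not rectified), "extrinsics" (4x4, takes a point from camera to world coordinates). Camera axes: x right, y down, z forward; pixel columns grow to the right and rows downward; lengths in m; the calibration is good to about 2 mm. A picture is of the moment at which its call begins. calibration takes no time and is no camera call.
- arm.job_done(): hands the job in; it is judged then, once.
The state is a dict: "time": time; "joint_pos": joint angles; "dq": joint speeds; "effort": joint torques, N m; "tcp_pos": TCP position; "eef_rot": TCP orientation; "force": force on the tool from outside, world axes, zero at the start; "torque": the same for the moment, N m; "grip_width": opening from 0.0 (shut) to 1.0 (fully open); "gripper_force": force on a finger pad.
Only numpy, scipy, OpenCV 4.12 (cv2) and the standard library are available. Lean on these libraries where they do the work, as an engineer would, in place of code of your own. Each camera call takes 0.05 s, during which the arm holds its last target. There are 200 camera calls.

## Working session

There is one attempt and no reset: what is moved stays moved. The work goes in short steps, Python scripts to look and compute and a shell command to move; the robot and the scene stay as the last step left them, time stands still between calls to the robot, and variables do not carry over. Pictures are saved under pics/ and viewed, at most 10 in all, crops included, and the job is handed in when it is done.

```bash
mkdir -p pics
cat > h.py <<'E'
import numpy as np, cv2
from plant import arm
def ray(n,uv):
    c=arm.calibration(n);K=np.array([[c['fx'],0,c['cx']],[0,c['fy'],c['cy']],[0,0,1]])
    p=cv2.undistortPoints(np.array([[uv]],float),K,np.array(c['dist_coeffs']))[0,0]
    E=np.array(c['extrinsics']);return E[:3,3],E[:3,:3]@np.array([p[0],p[1],1])
def plane(n,uv,z):
    o,d=ray(n,uv);return o+d*(z-o[2])/d[2]
def tri(uva,uvb,a='top',b='side'):
    o1,d1=ray(a,uva);o2,d2=ray(b,uvb)
    s=np.linalg.lstsq(np.c_[d1,-d2],o2-o1,rcond=None)[0]
    p,q=o1+s[0]*d1,o2+s[1]*d2
    return (p+q)/2,np.linalg.norm(p-q)
E
python3 - <<'E'
from h import *
for n in('top','side'):
    im=arm.get_image(n);cv2.imwrite(f'pics/{n}0.png',im[...,::-1])
    print(n,np.round(arm.calibration(n)['extrinsics'],2).tolist())
print(arm.observe())
E
```

```text
top [[-0.02, -0.99, 0.11, 0.36], [-1.0, 0.02, -0.01, 0.01], [0.01, -0.11, -0.99, 1.33], [0.0, 0.0, 0.0, 1.0]]
side [[-0.96, -0.17, 0.23, 0.21], [-0.29, 0.59, -0.76, 1.03], [-0.01, -0.79, -0.61, 0.92], [0.0, 0.0, 0.0, 1.0]]
{'time': 0.1, 'joint_pos': array([-1.22842289e+00,  3.53554907e-01,  1.63403812e+00,  4.45723739e-06,
        1.15521131e+00, -2.37117471e-03]), 'dq': array([-0.00076545, -0.00015078, -0.00360153, -0.00042427, -0.0011294 ,
        0.0008166 ]), 'effort': array([ 2.23877646e-04, -5.94909954e+01, -3.34934485e+01,  6.99222484e-02,
        1.84538687e-02, -4.91505784e-05]), 'tcp_pos': array([ 0.21109428, -0.58780778,  0.21396301]), 'eef_rot': array([-5.97454820e-04,  9.85180616e-01,  1.71519058e-01, -1.00489703e-04]), 'force': array([-0.58558757,  0.07497754, -0.10035583]), 'torque': array([ 0.01093495, -0.01497195,  0.01696624]), 'gripper_force': 0.0, 'grip_width': 0.9977551466948625}
```

View pics/top0.png

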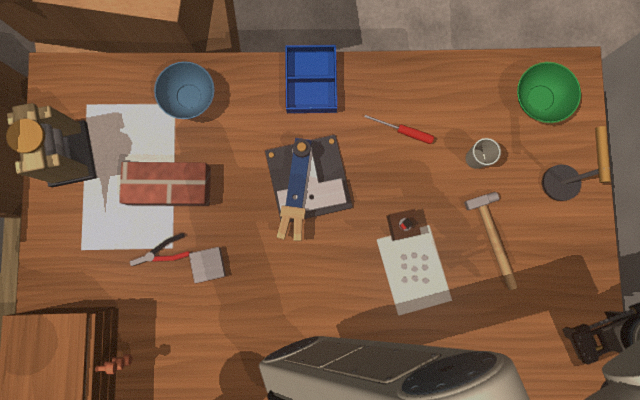

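View pics/side0.png

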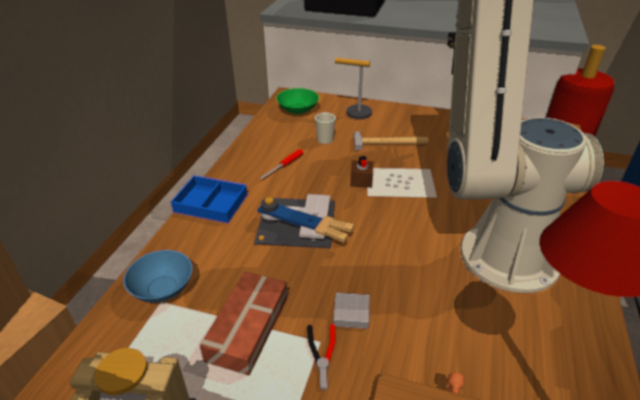

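The top view shows the stand with the pin at about (405,225), the blue arm from the hub (301,147) to its hole at about (296,197), and a dark spot on the plate at (311,197). In the side view the pin is at (362,165). I'll zoom in on these.

Run:
```python
import cv2,numpy as np
t=cv2.imread('pics/top0.png');s=cv2.imread('pics/side0.png')
def c(i,x,y,w,h,k=None): return cv2.resize(i[y:y+h,x:x+w],(400,300),interpolation=cv2.INTER_CUBIC)
cv2.imwrite('pics/crop0.png',np.vstack([np.hstack([c(t,375,200,60,45),c(s,340,145,52,39)]),np.hstack([c(t,250,130,120,90),c(s,240,180,120,90)])]))
```

```text
(no output)
```

View pics/crop0.png

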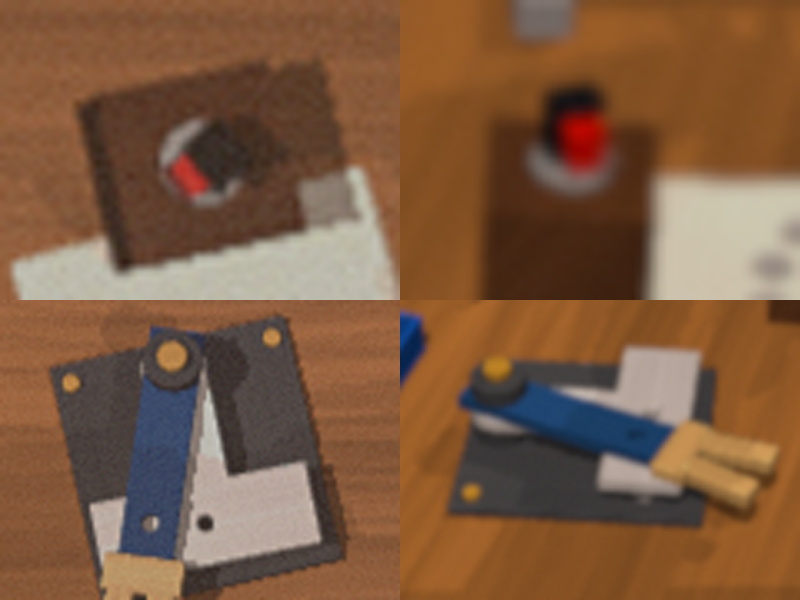

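The crop shows the pin's flange ring at about (406,224) in the top image, with the red button to the lower left. The arm hole is at about (295,197), and the index plate's dark hole at (311.5,196.6) gives a hint of where to feel. Now to measure.

Run:
```python
from h import *
from scipy.spatial.transform import Rotation as R
t=cv2.imread('pics/top0.png').astype(int);s=cv2.imread('pics/side0.png').astype(int)
def cen(m,x,y,w,h):
    q=np.zeros_like(m);q[y:y+h,x:x+w]=m[y:y+h,x:x+w];n,l,st,c=cv2.connectedComponentsWithStats(q.astype(np.uint8));i=1+np.argmax(st[1:,4]);return c[i],st[i,4],(l==i)
red=lambda i:(i[...,2]>110)&(i[...,2]>2.6*i[...,1])
rt,a,mt=cen(red(t),395,215,20,20); rs,b,ms=cen(red(s),352,150,20,25)
print('red',rt,a,rs,b,'tri',tri(rt,rs))
print('rect',cv2.minAreaRect(np.argwhere(mt)[:,::-1].astype(np.float32)))
blk=t.max(2)<52; cb,n,_=cen(blk,400,214,18,18); print('black',cb,n, plane('top',cb,.085))
# stand: side-view & top corners from crop (top face z=.055)
f=lambda x,y,z:plane('top',(375+x/6.667-.5*0,200+y/6.667),z)
C=[f(80,104,.055),f(267,60,.055)];print('stand top corners',np.round(C,4).tolist())
print('stand SE corner',f(118,270,.055))
print('flange edges L,bottom', f(160,163,.06), f(207,207,.06))
# station
g=lambda x,y,z:plane('top',(250+x/3.333,130+(y-300)/3.333),z)
print('hub',g(172,355,.085),'armhole',g(150,523,.053),'platehole',g(205,522,.04))
print('foot corners',[np.round(g(*p,.01),4).tolist() for p in((52,367),(284,316),(345,553))])
o=arm.observe();w,x,y,z=o['eef_rot'];M=R.from_quat([x,y,z,w]).as_matrix();print(M.round(3))
```

```text
red [402.92857143 226.07142857] 14 [363.71428571 162.77142857] 35 tri (array([ 0.44205298, -0.21007997,  0.07632613]), np.float64(0.002399843117578701))
rect ((402.88458251953125, 226.07688903808594), (4.437601566314697, 2.4961509704589844), 56.30992889404297)
black [404.5 222. ] 2 [ 0.4506816 -0.2131684  0.085    ]
stand top corners [[0.4704, -0.1731, 0.055], [0.4867, -0.2474, 0.055]]
stand SE corner [ 0.40496289 -0.18587606  0.055     ]
flange edges L,bottom [ 0.44631889 -0.20298594  0.06      ] [ 0.42880818 -0.22075292  0.06      ]
hub [0.6518426  0.04803071 0.085     ] armhole [0.52397838 0.06811677 0.053     ] platehole [0.52577178 0.02476558 0.04      ]
foot corners [[0.6606, 0.1497, 0.01], [0.7011, -0.0429, 0.01], [0.5023, -0.0889, 0.01]]
[[ 0.941  0.338 -0.   ]
 [ 0.338 -0.941  0.001]
 [ 0.    -0.001 -1.   ]]
```

Run:
```python
from h import *
T=np.mean([arm.get_image('top') for _ in range(8)],0);S=np.mean([arm.get_image('side') for _ in range(4)],0)
np.savez('avg.npz',T=T,S=S)
c=lambda i,x,y,w,h:cv2.resize(np.clip(i[y:y+h,x:x+w]*1.6,0,255).astype(np.uint8),(400,400),interpolation=cv2.INTER_CUBIC)[...,::-1]
cv2.imwrite('pics/crop1.png',np.hstack([c(T,392,211,25,25),c(S,346,148,32,32)]))
```

```text
(no output)
```

View pics/crop1.png

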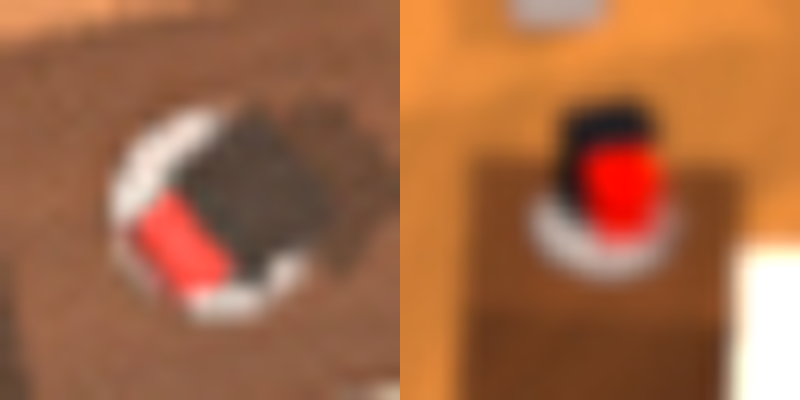

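The zoom shows the flange circle centred at about crop (216,216), the head top at about (253,193), and the red button edge running about 52° down to the right. So the button faces the image's lower left.

Run:
```python
from h import *
from scipy.spatial.transform import Rotation as R
f=lambda x,y,z:plane('top',(391.5+x/16,210.5+y/16),z)
F=f(216,216,.06);H=f(253,193,.09);print('flange',F,'head',H)
for a,b in(((175,190),(235,268)),((135,235),(185,295)),((250,105),(330,205))):
    d=f(*b,.085)-f(*a,.085);print('edge ang',np.degrees(np.arctan2(d[1],d[0])))
k=lambda x,y:(345.5+x/12.5,147.5+y/12.5)
print('side flange',plane('side',k(606,223)[0:2] if 0 else k(206,222),.06), 'side headtop', plane('side',k(213,118),.09))
c=arm.calibration('top');E=np.array(c['extrinsics'])
# station holes refined from averaged picture
T=np.load('avg.npz')['T']
g=cv2.cvtColor(T.astype(np.uint8),cv2.COLOR_RGB2GRAY).astype(int)
print(g[191:203,289:301]);print(g[191:203,305:318]);
```

```text
flange [ 0.4472477  -0.21869619  0.06      ] head [ 0.44876894 -0.21940434  0.09      ]
edge ang -144.12965600268708
edge ang -141.80707327698454
edge ang -143.09669059095816
side flange [ 0.44992544 -0.2187886   0.06      ] side headtop [ 0.45001493 -0.22034098  0.09      ]
[[ 67  69  68  69  69  68  69  70  69  70  69  71]
 [ 66  68  70  68  71  69  71  69  70  69  71  68]
 [ 67  70  70  70  68  66  66  65  66  69  69  69]
 [ 67  70  69  67  55  61  63  70  67  66  70  68]
 [ 67  69  67  59  67  92 102 152  99  69  68  69]
 [ 68  71  68  62  97 110 118 180 125  75  66  71]
 [ 68  72  67  66 108 112 119 179 119  71  69  69]
 [ 70  70  69  67  90 110 114 140  90  69  68  69]
 [ 67  70  68  67  71  90  87  92  70  68  69  70]
 [ 68  69  70  67  65  72  69  68  68  69  70  70]
 [ 69  69  69  68  69  69  69  68  70  71  70  70]
 [ 69  69  70  71  69  69  71  70  70  68  69  68]]
[[108 104 111 167 174 173 175 175 174 174 175 174 174]
 [107 105 113 171 178 176 177 176 175 176 175 173 175]
 [109 110 154 180 179 177 171 174 177 175 174 174 174]
 [109 112 172 180 160 133 119 128 166 177 175 174 173]
 [110 112 176 182 118  74  58  68 119 169 175 175 173]
 [108 112 175 169  84  45  44  43  72 167 179 176 177]
 [109 111 174 168  83  45  42  38  63 172 179 177 176]
 [108 116 178 178 124  66  49  55  94 171 177 175 173]
 [115 157 179 180 167 144 119 134 157 177 177 176 173]
 [114 174 179 177 177 173 166 173 177 176 176 174 175]
 [113 173 177 177 176 178 178 176 177 174 173 175 175]
 [113 174 180 176 176 175 175 175 174 175 174 174 173]]
```

```bash
python3 -m handwheel '[[[30,45,0,0,0,0.1,91],[60,90,0,0,0,0.2,91],[90,140,0,0,0,0.298,91],[118,184,-10,0,0,0.298,70],[148,230,-25,0,0,0.298,70],[178,276,-40,0,0,0.298,60],[208,322,-60,0,0,0.298,60],[232,360,-74,0,0,0.298,60]]]' 20; python3 -m handwheel '[[[5,9,0,0,0,0,60],[5,9,0,0,0,0,60],[5,9,0,0,0,0,60]]]'
python3 - <<'E'
from h import *
for n in('top','side'):
    im=arm.get_image(n);np.save(n+'1.npy',im)
t=np.load('top1.npy');s=np.load('side1.npy')
c=lambda i,x,y:cv2.resize(i[y:y+75,x:x+100],(400,300),interpolation=cv2.INTER_CUBIC)[...,::-1]
cv2.imwrite('pics/a.png',np.hstack([c(t,355,185),c(s,310,110)]))
E
```

```text
time: 1.5
tcp_pos: [0.4245, -0.2576, 0.1522]
eef_rot: [0.0, 0.949, 0.316, 0.0]
force: [0.6, 0.3, 0.3]
grip_width: 0.652
gripper_force: 0.0
time: 1.8
tcp_pos: [0.4285, -0.251, 0.1528]
eef_rot: [0.0, 0.949, 0.316, 0.0]
force: [0.1, -0.6, 0.5]
grip_width: 0.654
gripper_force: 0.0
```

View pics/a.png

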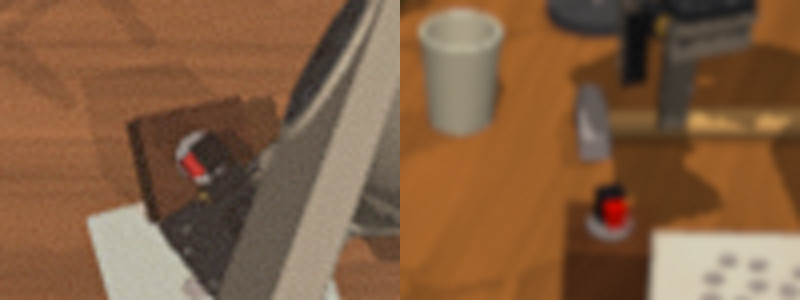

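The pin is undisturbed, and the gripper stands short of it, towards the lower right. I'll move over the pin, then descend.

```bash
python3 -m handwheel '[[[10,16,0,0,0,0,60],[19.5,32,0,0,0,0,60],[19.5,32,-15,0,0,0,60],[19.5,32,-35,0,0,0,60],[19.5,32,-55,0,0,0,60],[19.5,32,-75,0,0,0,60],[19.5,32,-89.5,0,0,0,60],[19.5,32,-89.5,0,0,0,60]]]'
python3 - <<'E'
from h import *
for n in('top','side'):
    im=arm.get_image(n);np.save(n+'1.npy',im)
t=np.load('top1.npy');s=np.load('side1.npy')
c=lambda i,x,y:cv2.resize(i[y:y+45,x:x+60],(400,300),interpolation=cv2.INTER_CUBIC)[...,::-1]
cv2.imwrite('pics/b.png',np.hstack([c(t,375,200),c(s,330,140)]))
E
```

```text
time: 2.7
tcp_pos: [0.4464, -0.2189, 0.0615]
eef_rot: [-0.001, 0.949, 0.315, -0.001]
force: [0.2, -0.5, -0.0]
grip_width: 0.65
gripper_force: 0.0
```

View pics/b.png

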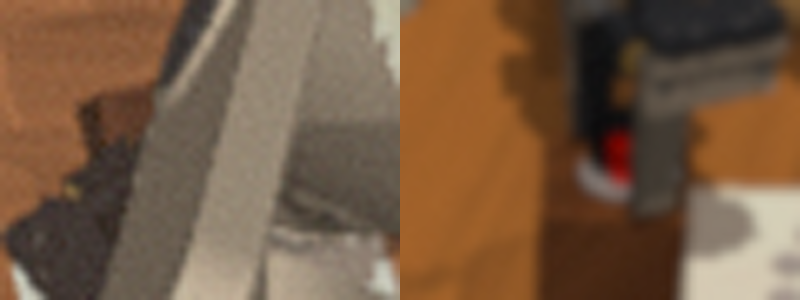

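The head and red button sit between the two fingers, so I'll close at 30 N.

```bash
python3 -m handwheel '[[[0,0,0.5,0,0,0,40],[0,0,0.5,0,0,0,30],[0,0,0.5,0,0,0,20],[0,0,0.5,0,0,0,10],[0,0,0.5,0,0,0,10],[0,0,0.5,0,0,0,10],[0,0,0.5,0,0,0,10],[0,0,0.5,0,0,0,10]]]' 30
```

```text
time: 3.6
tcp_pos: [0.4486, -0.2184, 0.0637]
eef_rot: [0.0, 0.949, 0.316, 0.0]
force: [0.5, -1.9, 5.2]
grip_width: 0.237
gripper_force: 30.0
```

```bash
python3 -m handwheel '[[[0,0,5,0,0,0,10],[0,0,20,0,0,0,10],[0,0,40,0,0,0,10],[0,0,60,0,0,0,10],[0,0,75,0,0,0,10],[0,0,75,0,0,0,10],[0,0,75,0,0,0,10],[0,0,75,0,0,0,10]]]'
python3 - <<'E'
from h import *
for n in('top','side'):
    im=arm.get_image(n);np.save(n+'1.npy',im)
t=np.load('top1.npy');s=np.load('side1.npy')
c=lambda i,x,y:cv2.resize(i[y:y+60,x:x+80],(400,300),interpolation=cv2.INTER_CUBIC)[...,::-1]
cv2.imwrite('pics/c.png',np.hstack([c(t,365,190),c(s,320,115)]))
print(arm.observe()['force'],arm.observe()['torque'])
E
```

```text
time: 4.4
tcp_pos: [0.4471, -0.2176, 0.1372]
eef_rot: [-0.001, 0.949, 0.316, -0.001]
force: [-0.6, 0.7, -1.0]
grip_width: 0.231
gripper_force: 30.0
[-1.05270108  0.41883668 -0.94022278] [ 0.01481756 -0.04165469 -0.01222287]
```

View pics/c.png

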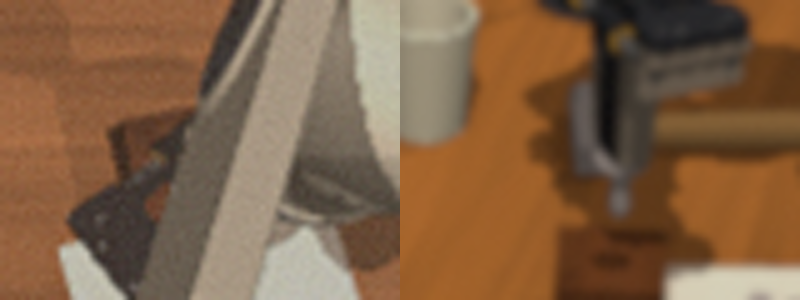

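The lifted pin hangs upright in the grip with its nose at about side pixel (363.5,155.5). Next I'll check the nose and arm hole positions from both views.

Run:
```python
from h import *
z=np.load('avg.npz');S=z['S'];s=np.load('side1.npy')
print('nose side',plane('side',(363.3,155.3),.093),'tcp',arm.observe()['tcp_pos'])
g=cv2.cvtColor(S.astype(np.uint8),cv2.COLOR_RGB2GRAY).astype(int);print(g[214:228,300:322])
g1=cv2.cvtColor(s,cv2.COLOR_RGB2GRAY).astype(int);print(g1[144:162,355:373])
h=plane('top',(295.2,196.7),.053);print('hole top',h,'plate',plane('top',(311,196.5),.04),'hub',plane('top',(301.4,146.3),.088))
print('tri',tri((295.2,196.7),(310.7,220.2)))
```

```text
nose side [ 0.44893728 -0.22549742  0.093     ] tcp [ 0.44726309 -0.2177686   0.13727543]
[[ 56  55  55  56  58  62  68  77  88 100 111 121 122 117 119 126 131 143
  160 170 172 172]
 [ 57  56  55  55  55  55  56  57  60  65  73  82  85  85  91 101 116 136
  154 165 168 169]
 [ 56  56  56  56  56  56  55  55  56  56  57  59  61  63  67  75  93 115
  131 143 150 156]
 [ 56  56  56  56  56  56  56  56  56  56  55  55  55  55  57  59  68  80
   91 102 111 126]
 [ 56  56  56  56  56  56  56  55  53  52  52  53  53  54  55  55  56  58
   61  65  74  91]
 [ 56  56  56  56  56  56  56  53  50  46  45  47  48  51  54  55  55  55
   55  56  65  89]
 [ 56  56  55  56  56  56  56  53  47  42  43  44  46  50  53  55  55  55
   54  60  79 108]
 [ 54  55  55  55  56  56  56  54  50  47  46  49  50  53  55  55  55  54
   58  72  99 127]
 [ 51  51  52  53  55  56  56  56  54  53  53  53  54  55  55  55  54  57
   69  92 119 139]
 [ 46  46  48  49  51  53  54  55  55  56  55  55  55  56  56  55  55  64
   87 114 136 146]
 [ 44  46  47  47  47  49  50  51  53  54  54  55  55  55  55  55  60  79
  108 
[... 1152 characters left out ...]
100 100  88  74  66  64  64  65  64  65]
 [ 83  73  68  66  66  66  72  85  96  96  85  72  66  64  64  64  64  65]
 [ 95  86  75  68  67  67  70  78  85  85  77  67  65  65  65  64  64  65]
 [100  94  81  70  67  66  67  71  75  73  69  66  65  65  64  65  65  65]
 [ 94  91  79  69  65  64  63  66  67  65  64  63  64  63  64  64  63  65]
 [ 79  76  69  65  63  58  58  58  58  58  57  57  57  57  57  57  59  59]
 [ 67  64  63  63  63  58  52  47  46  45  46  45  47  46  47  46  47  52]]
hole top [0.52452026 0.06759589 0.053     ] plate [0.52607956 0.02611123 0.04      ] hub [0.65167972 0.04845585 0.088     ]
tri (array([0.52602391, 0.06794929, 0.05115145]), np.float64(0.0025622334294089014))
```

```bash
python3 -m handwheel '[[[10,36,0,0,0,0,10],[20,72,0,0,0,0,10],[30,108,0,0,0,0,10],[40,144,0,0,0,0,10],[50,180,0,0,0,0,10],[59,216,0,0,0,0,10],[68,250,0,0,0,0,10],[77.5,285,0,0,0,0,10]]]'; python3 -m handwheel '[[[0,0,-5,0,0,0,10],[0,0,-15,0,0,0,10],[0,0,-25,0,0,0,10],[0,0,-25,0,0,0,10],[0,0,-25,0,0,0,10]]]'
python3 - <<'E'
from h import *
for n in('top','side'):
    im=arm.get_image(n);np.save(n+'1.npy',im)
t=np.load('top1.npy');s=np.load('side1.npy')
c=lambda i,x,y:cv2.resize(i[y:y+45,x:x+60],(400,300),interpolation=cv2.INTER_CUBIC)[...,::-1]
cv2.imwrite('pics/d.png',np.hstack([c(t,270,170),c(s,280,190)]))
print(arm.observe()['tcp_pos'])
E
```

```text
time: 5.3
tcp_pos: [0.5252, 0.0683, 0.1375]
eef_rot: [-0.0, 0.949, 0.316, -0.001]
force: [0.9, -0.3, -2.5]
grip_width: 0.235
gripper_force: 30.0
time: 5.8
tcp_pos: [0.5249, 0.0659, 0.1127]
eef_rot: [-0.0, 0.949, 0.315, -0.001]
force: [0.5, -0.8, -0.1]
grip_width: 0.234
gripper_force: 30.0
[0.52553842 0.06623725 0.11341433]
```

View pics/d.png

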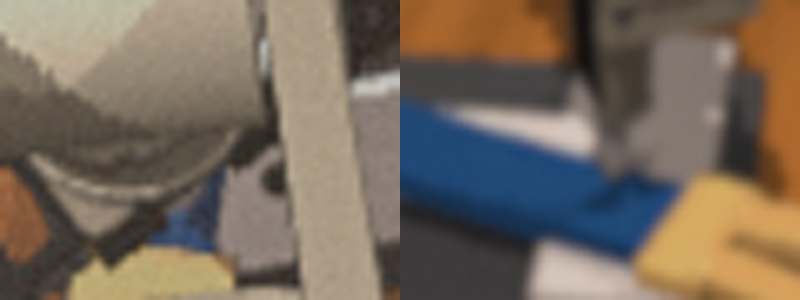

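The side view shows the nose tip at about (311.8,216.7), just above the arm hole at about (310.3,219.9). I'll compute the offset.

Run:
```python
from h import *
s=np.load('side1.npy');g=cv2.cvtColor(s,cv2.COLOR_RGB2GRAY).astype(int);print(g[208:224,303:320])
c=arm.calibration('side');E=np.linalg.inv(np.array(c['extrinsics']));K=np.array([[c['fx'],0,c['cx']],[0,c['fy'],c['cy']],[0,0,1]])
def pr(p):return cv2.projectPoints(np.array([p],float),cv2.Rodrigues(E[:3,:3])[0],E[:3,3],K,np.array(c['dist_coeffs']))[0][0,0].round(2)
x,y,z=arm.observe()['tcp_pos']
print('tcp',x,y,z,'nose',pr((x,y,z-.045)),'hole',pr((.5245,.0676,.053)),pr((x,y,.053)),pr((x+.005,y,.053)),pr((x,y+.005,.053)))
```

```text
[[186 188 193 190 172 142 107  82  73  72  76  88 102 114 121 123 124]
 [200 201 201 200 189 162 121  86  75  72  82 102 116 123 124 124 124]
 [195 199 200 202 196 176 134  96  84  79  86 106 121 125 125 124 123]
 [172 182 188 194 192 172 134 103  96  90  92 108 119 122 122 120 122]
 [127 144 157 168 168 148 120 104 103 100  98 105 112 114 114 117 121]
 [ 83  96 108 121 126 113 101  99 103 102  98  97  99 102 106 115 122]
 [ 67  70  73  80  85  82  80  89  99  98  91  88  88  92 102 115 123]
 [ 66  65  66  67  66  66  69  79  89  88  78  70  73  84  99 112 119]
 [ 67  67  67  67  66  66  67  70  74  71  61  54  55  67  83  95 102]
 [ 67  67  66  67  66  66  65  64  59  53  49  48  46  50  58  67  74]
 [ 67  67  66  66  65  63  60  56  50  46  50  53  50  47  50  54  59]
 [ 67  66  66  65  62  57  53  49  46  47  53  58  57  55  58  60  64]
 [ 63  62  63  61  58  51  47  47  48  51  57  63  62  62  64  65  71]
 [ 60  61  61  59  58  53  52  53  55  58  61  64  66  65  64  69  85]
 [ 57  57  59  61  61  61  61  63  63  64  66  66  66  65  67  81 108]
 [ 51  54  58  60  63  64  65  65  66  65  67  66  65  67  75 102 133]]
tcp 0.5255384217509548 0.0662372517698216 0.11341432921577083 nose [311.43 215.08] hole [311.72 219.78] [311.51 219.4 ] [309.77 219.06] [310.96 220.55]
```

```bash
python3 -m handwheel '[[[1,1,-3,0,0,0,10],[1,1,-6,0,0,0,10],[1,1,-9,0,0,0,10],[1,1,-11,0,0,0,10],[1,1,-12,0,0,0,10],[1,1,-13,0,0,0,10],[1,1,-13,0,0,0,10]]]'; python3 -m handwheel '[[[0,0,-1,0,0,0,10],[0,0,-2,0,0,0,10],[0,0,-2,0,0,0,10]]]'
```

```text
time: 6.6
tcp_pos: [0.5264, 0.0679, 0.1002]
eef_rot: [-0.0, 0.949, 0.316, -0.0]
force: [0.5, 0.3, -1.0]
grip_width: 0.235
gripper_force: 30.0
time: 6.9
tcp_pos: [0.5264, 0.0679, 0.0982]
eef_rot: [-0.0, 0.949, 0.316, -0.0]
force: [0.9, -0.7, -1.4]
grip_width: 0.235
gripper_force: 30.0
```

```bash
python3 -m handwheel '[[[0,0,-1,0,0,0,10],[0,0,-2,0,0,0,10],[0,0,-2,0,0,0,10]]]';python3 -m handwheel '[[[0,0,-1,0,0,0,10],[0,0,-1,0,0,0,10]]]'
```

```text
time: 7.2
tcp_pos: [0.5263, 0.0679, 0.0961]
eef_rot: [-0.0, 0.949, 0.316, -0.0]
force: [0.0, -0.1, -2.3]
grip_width: 0.231
gripper_force: 30.0
time: 7.4
tcp_pos: [0.5264, 0.0679, 0.0952]
eef_rot: [-0.0, 0.949, 0.316, -0.0]
force: [0.0, 0.2, -1.6]
grip_width: 0.233
gripper_force: 30.0
```

```bash
for i in 1 2 3; do python3 -m handwheel '[[[0,0,-1,0,0,0,10],[0,0,-1,0,0,0,10]]]' | egrep 'tcp|^force'; done
```

```text
tcp_pos: [0.5266, 0.0679, 0.0942]
force: [0.2, 0.5, -1.9]
tcp_pos: [0.5268, 0.0679, 0.0933]
force: [0.4, 0.0, -1.1]
tcp_pos: [0.5268, 0.0679, 0.0924]
force: [1.2, -1.0, -0.9]
```

```bash
for i in 1 2 3 4 5; do python3 -m handwheel '[[[0.4,0,-1,0,0,0,10],[0.4,0,-1,0,0,0,10]]]' | egrep 'tcp|^force'; done
```

```text
tcp_pos: [0.5271, 0.0679, 0.0912]
force: [1.4, -0.4, 0.0]
tcp_pos: [0.5272, 0.0679, 0.0901]
force: [-0.1, -0.4, -1.3]
tcp_pos: [0.5273, 0.0679, 0.089]
force: [0.3, -0.1, -1.7]
tcp_pos: [0.5276, 0.0679, 0.088]
force: [0.8, -0.2, -1.1]
tcp_pos: [0.5283, 0.0679, 0.0871]
force: [0.1, -0.4, -1.8]
```

```bash
for i in 1 2 3; do python3 -m handwheel '[[[0,0,-1,0,0,0,10],[0,0,-1,0,0,0,10]]]' | egrep 'tcp|^force'; done
```

```text
tcp_pos: [0.5284, 0.0679, 0.0862]
force: [0.0, -0.5, -1.7]
tcp_pos: [0.5286, 0.0679, 0.0856]
force: [-1.1, -0.4, 2.0]
tcp_pos: [0.5288, 0.068, 0.0854]
force: [-4.9, -0.3, 12.9]
```

The nose has passed through the arm hole and stands on the plate, with contact at TCP z of about 0.0856. I'll ease off and swing the arm along the arc towards the plate hole, stopping short of it.

```bash
python3 -m handwheel '[[[-0.5,0,1,0,0,0,10],[-0.7,-3,1,0,0,0,10],[-1.1,-6,1,0,0,0,10],[-1.4,-9,1,0,0,0,10],[-1.6,-12,1,0,0,0,10],[-1.8,-15,1,0,0,0,10],[-1.9,-18,1,0,0,0,10],[-2,-20,1,0,0,0,10]]]'; python3 -m handwheel '[[[0,-3,0,0,0,0,10],[0.1,-6,0,0,0,0,10],[0.3,-9,0,0,0,0,10],[0.5,-12,0,0,0,0,10],[0.5,-12,0,0,0,0,10]]]'
```

```text
time: 10.4
tcp_pos: [0.527, 0.048, 0.0855]
eef_rot: [-0.0, 0.949, 0.316, 0.001]
force: [0.1, 6.0, 4.4]
grip_width: 0.232
gripper_force: 30.0
time: 10.9
tcp_pos: [0.5274, 0.0357, 0.0855]
eef_rot: [0.0, 0.949, 0.316, 0.0]
force: [-0.6, 3.2, 5.0]
grip_width: 0.232
gripper_force: 30.0
```

```bash
for i in 1 2 3 4; do python3 -m handwheel '[[[0.1,-0.75,0,0,0,0,10],[0.2,-1.5,0,0,0,0,10]]]' | egrep 'tcp|^force'; done
```

```text
tcp_pos: [0.5275, 0.0348, 0.0855]
force: [-0.7, 5.9, 6.0]
tcp_pos: [0.5276, 0.0333, 0.0855]
force: [-0.6, 5.2, 5.4]
tcp_pos: [0.5278, 0.0318, 0.0855]
force: [0.9, 5.5, 4.9]
tcp_pos: [0.528, 0.0303, 0.0855]
force: [-0.4, 6.4, 5.0]
```

```bash
for i in 1 2 3; do python3 -m handwheel '[[[0.1,-0.5,0,0,0,0,10],[0.15,-1,0,0,0,0,10]]]' | egrep 'tcp|^force'; done
```

```text
tcp_pos: [0.528, 0.0292, 0.0854]
force: [-0.6, 5.3, 3.2]
tcp_pos: [0.5282, 0.0281, 0.0853]
force: [0.9, 4.2, 3.7]
tcp_pos: [0.5282, 0.0267, 0.0851]
force: [1.3, 1.2, -0.8]
```

The vertical force has gone, so the nose is over the plate hole. Now straight down, gently.

```bash
for i in 1 2 3; do python3 -m handwheel '[[[0,-0.3,-0.7,0,0,0,10],[0,-0.3,-1,0,0,0,10]]]' | egrep 'tcp|^force'; done
```

```text
tcp_pos: [0.528, 0.0262, 0.0839]
force: [0.7, 1.0, -1.1]
tcp_pos: [0.528, 0.0261, 0.0831]
force: [0.5, 1.2, -0.3]
tcp_pos: [0.5281, 0.0259, 0.0822]
force: [0.9, 0.8, -0.3]
```

```bash
for i in 1 2 3 4; do python3 -m handwheel '[[[0,0,-1,0,0,0,10],[0,0,-2,0,0,0,10]]]' | egrep 'tcp|^force'; done
```

```text
tcp_pos: [0.5284, 0.0258, 0.0804]
force: [0.6, -1.1, 2.3]
tcp_pos: [0.5286, 0.0256, 0.0785]
force: [1.4, -4.0, -0.2]
tcp_pos: [0.5286, 0.0254, 0.0764]
force: [1.4, -5.1, 3.7]
tcp_pos: [0.5287, 0.0254, 0.0745]
force: [0.7, -5.9, 3.9]
```

```bash
python3 -m handwheel '[[[0.2,-0.5,0,0,0,0,10],[0.2,-0.5,-1,0,0,0,10],[0.2,-0.5,-2,0,0,0,10]]]' | egrep 'tcp|^force';  for i in 1 2 3; do python3 -m handwheel '[[[0,0,-1,0,0,0,10],[0,0,-2,0,0,0,10]]]' | egrep 'tcp|^force'; done
```

```text
tcp_pos: [0.5286, 0.0253, 0.0723]
force: [2.5, -3.8, 2.7]
tcp_pos: [0.5287, 0.0252, 0.0703]
force: [1.1, -4.5, 2.9]
tcp_pos: [0.5287, 0.0252, 0.0683]
force: [1.6, -5.4, 2.9]
tcp_pos: [0.5286, 0.0252, 0.0663]
force: [1.8, -4.9, 4.4]
```

```bash
python3 -m handwheel '[[[0.1,-0.3,-1,0,0,0,10],[0.1,-0.3,-2,0,0,0,10]]]' | egrep 'tcp|^force';  for i in 1 2 3; do python3 -m handwheel '[[[0,0,-0.5,0,0,0,10],[0,0,-0.9,0,0,0,10]]]' | egrep 'tcp|^force|width'; done
```

```text
tcp_pos: [0.5286, 0.0251, 0.0642]
force: [1.8, -4.5, 1.8]
tcp_pos: [0.5286, 0.0251, 0.0634]
force: [2.0, -4.2, 2.6]
grip_width: 0.229
tcp_pos: [0.5286, 0.0251, 0.0625]
force: [2.1, -5.4, 2.1]
grip_width: 0.236
tcp_pos: [0.5286, 0.0251, 0.0616]
force: [1.0, -4.8, 7.7]
grip_width: 0.237
```

```bash
python3 -m handwheel '[[[0,0,-0.4,0,0,0,10],[0,0,-0.6,0,0,0,10],[0,0,-0.6,0,0,0,10],[0,0,-0.6,0,0,0,10]]]' | egrep 'tcp|^force|width'
python3 - <<'E'
from h import *
s=arm.get_image('side');cv2.imwrite('pics/e.png',cv2.resize(s[185:245,270:350],(800,600),interpolation=cv2.INTER_CUBIC)[...,::-1])
E
```

```text
tcp_pos: [0.5286, 0.0251, 0.0616]
force: [-1.6, -5.5, 10.5]
grip_width: 0.235
```

View pics/e.png

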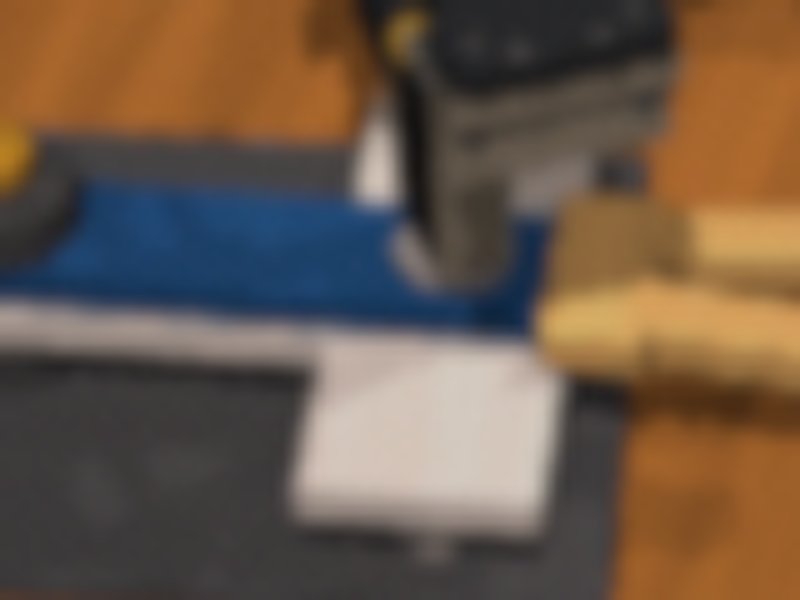

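The flange sits down on the blue arm at about crop (450,275), and the force rises at a hard stop exactly 24 mm below first plate contact, so the pin is home. I'll relax the side load, let go, and retreat upward.

```bash
python3 -m handwheel '[[[0,-0.4,0.6,0,0,0,10],[0,-0.4,0.6,0,0,0,25],[0,-0.4,0.6,0,0,0,36],[0,-0.4,0.6,0,0,0,40],[0,-0.4,0.6,0,0,0,40],[0,-0.4,0.6,0,0,0,40]]]'; python3 -m handwheel '[[[0,0,6,0,0,0,40],[0,0,20,0,0,0,40],[0,0,40,0,0,0,40],[0,0,60,0,0,0,45],[0,0,90,0,0,0,45],[0,-30,110,0,0,0,45],[0,-70,110,0,0,0,45],[0,-110,110,0,0,0,45]]]';python3 -m handwheel '[[[0,-40,0,0,0,0,45],[0,-80,0,0,0,0,45],[0,-120,0,0,0,0,45],[0,-120,0,0,0,0,45]]]'
python3 - <<'E'
from h import *
s=arm.get_image('side');t=arm.get_image('top')
c=lambda i,x,y:cv2.resize(i[y:y+45,x:x+60],(400,300),interpolation=cv2.INTER_CUBIC)[...,::-1]
cv2.imwrite('pics/f.png',np.hstack([c(t,280,165),c(s,285,190)]))
E
```

```text
time: 16.45
tcp_pos: [0.5283, 0.0248, 0.0613]
eef_rot: [-0.0, 0.949, 0.316, -0.0]
force: [-0.5, 0.3, 0.7]
grip_width: 0.438
gripper_force: 0.0
time: 17.25
tcp_pos: [0.5293, -0.0862, 0.174]
eef_rot: [0.001, 0.949, 0.317, 0.001]
force: [0.7, -0.2, -0.2]
grip_width: 0.489
gripper_force: 0.0
time: 17.65
tcp_pos: [0.5288, -0.2094, 0.173]
eef_rot: [0.001, 0.949, 0.314, 0.001]
force: [-0.3, 0.0, -0.0]
grip_width: 0.49
gripper_force: 0.0
```

View pics/f.png

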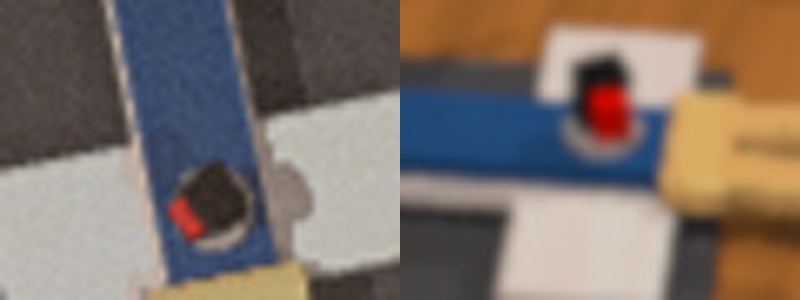

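The pin stands upright with its flange flat on the blue arm, at top crop (212,205). The red button has sprung out, and the gripper is clear. Handing in.

```bash
python3 -c "
from plant import arm
print(arm.job_done())"
```

```text
the job is handed in; nothing more can be done
None
```

The job is handed in at about 18 s of the 72 s allowed: the last picture shows the pin upright and seated through arm and plate with its button out and the gripper clear, but the balls can't be seen below the plate and no verdict came back.

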